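# Lay the sawn amber on the light box

### The job

Two sawn half-lumps of raw amber stand on end on the light box. With a fingertip, push each one over from its rough back so that it comes to rest flat on its sawn face on the white panel, and push the light box's toggle switch over to its other position to turn the light on. Push the stones gently, without gripping or lifting them, and leave the other things where they are.

Things in the scene. Friction and masses are not known exactly. Their poses are not given: they have to be found in the camera images.
- lightbox: Grey steel light box, 360 (its x) by 540 (its y) by 45 mm high, fixed to the table. Its top is level: a white panel 300 (x) by 440 (y) mm in the middle, flush with the grey frame. Origin: centre of its underside, on the table; z up; x points roughly away from the robot, y to its left.
- big_half: Larger half-lump of amber, loose, about 0.18 kg, standing on end on the panel: 95 high, 70 wide (its y), 40 mm thick (x). Origin: centre of its foot, z up. Flat sawn face, the plane x = +20 mm, looks roughly away from the robot; rough back at x = -20 mm (middle 42 mm of width, up to 80 mm high, then 12 mm shallower). Foot 52 wide, 40 deep. Falls by itself once tilted about 23 degrees forward.
- big_half_mid (a point): Middle of big_half, 47.5 mm above its origin along its z. To tip a half-lump, push its back squarely along its +x at about three quarters of its height: it turns over its lower front edge without sliding much.
- small_half: Smaller half-lump, loose, about 0.11 kg, standing on end on the panel: 78 high, 58 wide (its y), 34 mm thick (x). Origin: centre of its foot, z up. Flat sawn face, the plane x = +17 mm, looks roughly towards the robot; rough back at x = -17 mm (middle 35 mm of width, up to 66 mm high, then 10 mm shallower). Foot 43 wide, 34 deep. Falls by itself once tilted about 23 degrees forward.
- small_half_mid (a point): The middle of small_half, 39 mm above its origin along its z.
- switch (a joint): Angle of the bat-handle toggle switch on the light box's frame, on the edge to the robot's right: 0 is off, the bat leaning 26 degrees along the light box's -x (towards the robot); 0.9 rad is on, the bat leaning as far along +x. It swings along the light box's x, stays where it is left and takes about 1 N at its tip.
- switch_pivot (a point): The toggle's pivot, 4 mm above the frame's top (fixed on the light box); a bush of 6 mm radius stands 6 mm high round it. The steel bat is 34 mm long, 6 to 9 mm thick.
- switch_tip (a point): The tip of the toggle's bat, 34 mm from the pivot.
- whole_lump: Bystander: a whole crusted stone, 52 by 44 by 36 mm high, lying on the panel between the half-lumps, on the far side. Origin: centre of its underside.
- magnifier: Bystander: a round stand magnifier, 42 mm across, 38 mm high, black and clear, on the panel between the half-lumps, on the near side. Origin: centre of its underside.
- torch: Bystander: a grey metal torch, 145 mm long, 34 mm thick, lying on the table at the robot's right, between the light box and the scale. Origin: underside.
- jar: Bystander: an amber glass jar with a steel cap, 64 mm across, 75 mm high, on the table at the robot's left. Origin: centre of its underside.
- brush: Bystander: a hand brush lying on the table left of the light box. Origin: underside.
- lump_table: Bystander: a whole crusted stone, 75 by 55 by 42 mm, on the table at the robot's left, between the light box and the sorting tray. Origin: centre of its underside.
- lump_scale: Bystander: a whole crusted stone, 70 by 52 by 45 mm, on the pan of the bench scale at the right. Origin: centre of its underside.

How it is judged (in metres and radians):
At the end, for the whole second after the job is handed in: Both half-lumps lie flat on their sawn faces (within 7 degrees) on the panel, at rest, each with its middle at least 10 mm inside the panel's edge and not propped on anything; the toggle is at 0.7 rad or more (angle between each of big_half, small_half's own x axis and vertical above 3.02 rad and height (world z) of big_half_mid between 0.055 and 0.071 m and x of big_half_mid in the frame of lightbox between -0.14 and 0.14 m and y of big_half_mid in the frame of lightbox between -0.21 and 0.21 m and linear speed of each of big_half, small_half below 0.01 m/s and angular speed of each of big_half, small_half below 0.1 rad/s and height (world z) of small_half_mid between 0.055 and 0.068 m and x of small_half_mid in the frame of lightbox between -0.14 and 0.14 m and y of small_half_mid in the frame of lightbox between -0.21 and 0.21 m and value of joint switch above 0.7 rad); the robot touches nothing.
It fails at once if a half-lump is lifted: its middle rises more than 18 mm above its height when standing, or 15 mm when lying ((height (world z) of big_half_mid above 0.1105 m or (angle between big_half's own x axis and vertical above 3 rad and height (world z) of big_half_mid above 0.08 m)) or (height (world z) of small_half_mid above 0.102 m or (angle between small_half's own x axis and vertical above 3 rad and height (world z) of small_half_mid above 0.077 m))).
It fails at once if a half-lump is gripped or pushed hard (more than 20 N from the fingers) (contact force between the fingers and big_half above 20 N or contact force between the fingers and small_half above 20 N).
It fails at once if a bystander is moved by more than 20 mm (distance of any of whole_lump, magnifier, torch, jar, brush, lump_table, lump_scale from where it was at the start of the episode above 0.02 m).
It also fails if it takes over 58 s, if anything falls off the work surface, if the arm or the gripper's body presses on something with over 40 N, if the wrist force passes 120 N, or if a joint passes its speed limit or range.

### The arm

A 7-joint arm with a two-finger parallel gripper is mounted at the origin on the work surface. World frame = base frame: x ahead of the robot, y to its left, z up, the work surface at z = 0. Lengths are in mm, angles in rad, forces in N, time in s.
With the tool pointing down it reaches from about 425 to 875 mm from the base axis. Payload 8.4 kg.
Tool frame: the origin (TCP) lies at the very end of the fingers, on their centre line; the grasp point (between the pads) lies 19 mm behind it (manip.hold_point_z is the distance from the TCP to the grasp point, in mm); z points along the fingers, y is the line along which they close (so a half turn about z gives the same grasp; the last joint's range is limited). The gripper opens to 87 mm and grips with 3 to 60 N. Pads are 19 mm wide; open, the fingers measure 117 mm over their backs; the gripper's body (75 mm by 190 mm) begins 51 mm behind the grasp point.
Start: joints at [-1.233, 0.333, 0.04, 1.465, -0.013, 1.343, -0.059], TCP at [274.975, 588.942, 222.546] pointing down, gripper open.
Joint ranges: [-2.58, 2.58], [-0.38, 2.09], [-1.3, 1.39], [0.25, 2.4], [-1.5, 4.64], [0.08, 2.09], [-2.65, 2.65]. Speed limits (rad/s): [2.22, 2.22, 2.79, 2.79, 3.14, 3.14, 3.14].

### API

Orientations are given as a rotation vector (axis times angle).
In Python, from bench import manip gives the robot as it stands. The module is installed in compiled form; this text tells all that it offers.
- The arm moves only by the shell command python3 -m handwheel 'ROWS' [FORCE]. ROWS is JSON, a list that holds one entry, the list of rows, each a list of 7 numbers: the closure, from -1 (fully open) to 1 (shut), then the shift along the tool's x, y, z in cm, then the turn, a rotation vector about the tool's x, y, z in rad. In form: [[[fingers, x, y, z, wx, wy, wz], ...]]. A call has 1 to 10 rows; each row is the pose to reach, as a shift and turn from the pose commanded when the call began, along the tool's axes at that moment; what a row does not reach only later rows make up. A row lasts 1/10 s, in which the tool goes at most 50 mm and 8.59 degrees, less where a joint would pass 70% of its speed; a pose out of reach is approached as far as the arm can. A call with a gripper value outside its range is refused whole. The fingers move at their own pace and stop on an object; FORCE is the grip in N (left out, the last holds). Time passes only in rows, so rows that repeat a pose let the fingers close. It gives the time, the measured TCP pose, the force, the opening and the grip force at its end, in the units of the state.
- manip.observe(): the state, without advancing time (a new reading comes with each control period).
- manip.read_camera(name): name is "scene" or "top" or "wrist"; returns the picture (384x512x3 uint8, red, green, blue); there is no depth.
- manip.camera_model(name): a dict with "fov_y" (degrees; the focal length in pixels is half the picture's height over the tangent of half this angle, whatever the lens; pixels are square), "cx", "cy" (the principal point, pixels), "position" and "orientation" of the camera in the world; the wrist camera has in their place "hand_eye" (4x4, takes a point from camera to tool coordinates, whose origin is the TCP and whose axes are the flange's). Camera axes: x right, y down, z forward; pixel columns grow to the right and rows downward; lengths in mm; the calibration is good to about 2 mm. A picture is of the moment at which its call begins: read the wrist's pose just before it. camera_model takes no time and is no camera call.
- manip.finish_job(): hands the job in; it is judged then, once.
The state is a dict: "time": time; "joint_pos": joint angles; "qvel": joint speeds; "effort": joint torques, N m; "tool_pos": TCP position; "tcp_rot": TCP orientation; "ft_force": force on the tool from outside, world axes, zero at the start; "moment": the same for the moment, N m; "gripper_width": finger opening in mm; "grip_force": force on a finger pad.
Only numpy, scipy, OpenCV 4.12 (cv2) and the standard library are available. Lean on these libraries where they do the work, as an engineer would, in place of code of your own. Each camera call takes 0.05 s, during which the arm holds its last target. There are 200 camera calls.

## Working session

There is one attempt and no reset: what is moved stays moved. The work goes in short steps, Python scripts to look and compute and a shell command to move; the robot and the scene stay as the last step left them, time stands still between calls to the robot, and variables do not carry over. Pictures are saved under pics/ and viewed, at most 10 in all, crops included, and the job is handed in when it is done.

```bash
mkdir -p pics; python3 - <<'E'
from bench import manip
import cv2
s=manip.observe();print(s)
for n in("scene","top","wrist"):
    print(n,manip.camera_model(n))
    im=manip.read_camera(n);cv2.imwrite(f"pics/{n}0.png",im[:,:,::-1])
E
```

```text
{'time': 0.0, 'joint_pos': array([-1.23321325,  0.33393993,  0.03989037,  1.46627185, -0.01340922,
        1.34329406, -0.05848843]), 'qvel': array([-0.00048868,  0.00079745,  0.00055865,  0.00031106,  0.00058797,
       -0.00017977, -0.00070772]), 'effort': array([-7.78188660e-04, -6.56370664e+01,  1.33476935e+00, -4.03792405e+01,
       -5.98412077e-02,  4.50071879e-02,  1.74730171e-04]), 'tool_pos': array([274.80203481, 588.53532491, 221.6404551 ]), 'tcp_rot': array([-6.80637996e-01, -3.06671857e+00,  2.55699167e-03]), 'ft_force': array([ 0.8101658 ,  0.93552591, -1.02262979]), 'moment': array([-0.04255187,  0.02359218,  0.05635505]), 'grip_force': 0.0, 'gripper_width': 86.94862684095457}
scene {'fov_y': 53.166756331998386, 'cx': 254.62148754425252, 'cy': 196.7332345295447, 'position': array([1390.70500262,  523.89710642,  994.86286144]), 'orientation': array([-1.24488332, -2.23417592,  1.02523569])}
top {'fov_y': 53.443716185522646, 'cx': 254.75576760570343, 'cy': 183.60715760717753, 'position': array([ 351.5998349 ,  -24.09757703, 1407.87731128]), 'orientation': array([-2.13168365,  2.16929974, -0.14589002])}
wrist {'fov_y': 65.54389248250018, 'cx': 250.94600479975355, 'cy': 188.17569440181524, 'hand_eye': array([[-3.52815558e-04, -9.60450644e-01, -2.78450061e-01,
         7.62335905e+01],
       [ 9.99999906e-01, -2.69022067e-04, -3.39138401e-04,
         5.09555886e-01],
       [ 2.50816485e-04, -2.78450154e-01,  9.60450649e-01,
        -1.62134934e+02],
       [ 0.00000000e+00,  0.00000000e+00,  0.00000000e+00,
         1.00000000e+00]])}
```

View pics/top0.png

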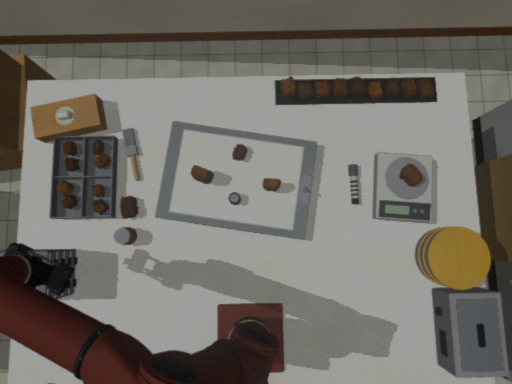

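View pics/scene0.png

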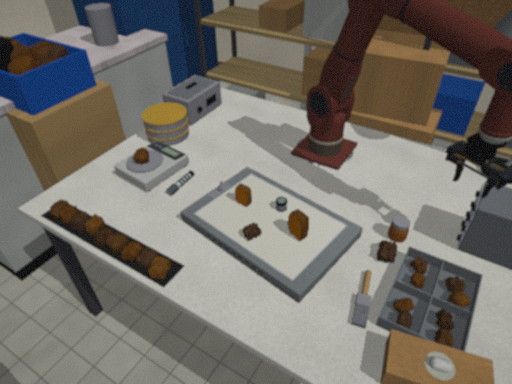

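The top view shows the box with corners near (172,123), (317,141), (303,237) and (157,220). The big half is at about (202,174), the small half at (271,184), the magnifier at (235,198), the lump at (240,152) and the switch at (307,188). The scene view agrees, with the big half's sawn face towards that camera.

```bash
cat > h.py <<'E'
import numpy as np,cv2
from scipy.spatial.transform import Rotation as R
from bench import manip
def cam(n,s=None):
    m=manip.camera_model(n)
    f=192/np.tan(np.radians(m["fov_y"])/2)
    if n=="wrist":
        s=s or manip.observe(); H=np.array(m["hand_eye"]); Q=R.from_rotvec(s["tcp_rot"]).as_matrix()
        return Q@H[:3,:3],Q@H[:3,3]+s["tool_pos"],f,m["cx"],m["cy"]
    return R.from_rotvec(m["orientation"]).as_matrix(),np.array(m["position"]),f,m["cx"],m["cy"]
def ray(c,uv):
    A,p,f,cx,cy=c; d=A@np.array([(uv[0]-cx)/f,(uv[1]-cy)/f,1]); return p,d/np.linalg.norm(d)
def onz(c,uv,z):
    p,d=ray(c,uv); return p+d*(z-p[2])/d[2]
def proj(c,P):
    A,p,f,cx,cy=c; q=A.T@(np.asarray(P,float)-p); return np.array([f*q[0]/q[2]+cx,f*q[1]/q[2]+cy])
E
python3 - <<'E'
from h import *
for n,box in(("top",(150,110,330,250)),("scene",(175,160,365,305))):
    im=cv2.imread(f"pics/{n}0.png");c=cam(n)
    x0,y0,x1,y1=box
    hsv=cv2.cvtColor(im,cv2.COLOR_BGR2HSV)
    fr=((hsv[...,2]<165)&(hsv[...,2]>60)).astype(np.uint8);m=np.zeros_like(fr);m[y0:y1,x0:x1]=fr[y0:y1,x0:x1]
    k,l,st,ce=cv2.connectedComponentsWithStats(m)
    i=1+np.argmax(st[1:,4]);print(n,st[i])
    cs,_=cv2.findContours((l==i).astype(np.uint8),cv2.RETR_CCOMP,cv2.CHAIN_APPROX_NONE)
    for q in cs:
        if len(q)>150:
            W=np.array([onz(c,p[0],45)[:2] for p in q],np.float32)
            r=cv2.minAreaRect(W);print(" rect",r)
    dark=np.zeros_like(fr);dk=((hsv[...,1]>80)|(hsv[...,2]<60)).astype(np.uint8);dark[y0:y1,x0:x1]=dk[y0:y1,x0:x1]
    k,l,st,ce=cv2.connectedComponentsWithStats(dark)
    for j in range(1,k):
        if st[j,4]>25: print("  blob",st[j],ce[j].round(1),onz(c,ce[j],85).round(0))
    cv2.imwrite(f"pics/{n}c.png",cv2.resize(im[y0:y1,x0:x1],None,fx=4,fy=4,interpolation=cv2.INTER_CUBIC))
E
```

```text
top [  150   110   180   140 25075]
 rect ((560.5306396484375, 31.672393798828125), (663.26513671875, 508.1070861816406), 88.9687728881836)
  blob [239 148   8  12  27] [243.4 154. ] [639.  14.  85.]
  blob [192 166  21  17 225] [201.6 173.9] [570. 161.  85.]
  blob [264 178  15  12 141] [270.8 183.6] [532. -81.  85.]
scene [ 176  166  187  137 5594]
 rect ((573.325927734375, 36.670440673828125), (568.942626953125, 388.8067321777344), 80.34710693359375)
 rect ((558.77734375, 36.67121887207031), (448.08984375, 309.0439147949219), 80.38278198242188)
  blob [311 160  33   9 156] [330.2 162.5] [193. 105.  85.]
  blob [236 184  15  22 259] [243.  194.8] [535. -85.  85.]
  blob [288 210  20  30 438] [297.9 224.4] [566. 154.  85.]
  blob [244 224  16  15 156] [251.2 231.1] [672.  38.  85.]
  blob [223 246  13   9  29] [229.2 250.1] [776.  23.  85.]
  blob [175 262   7  12  49] [177.  267.1] [912. -72.  85.]
```

View pics/topc.png

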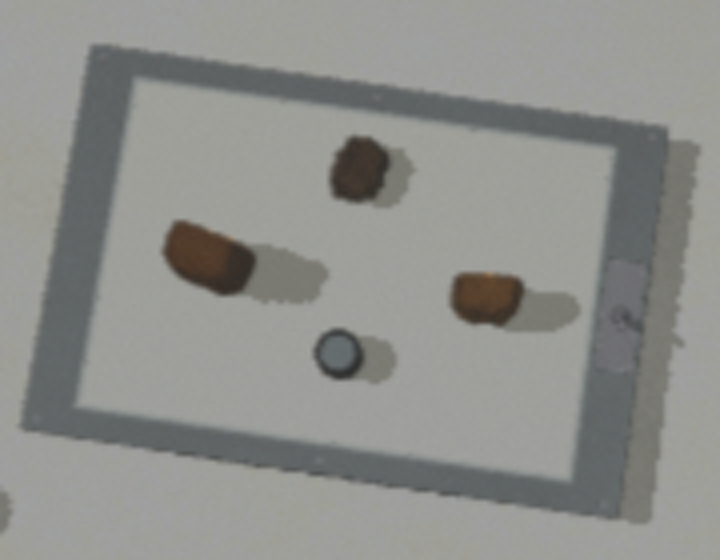

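View pics/scenec.png

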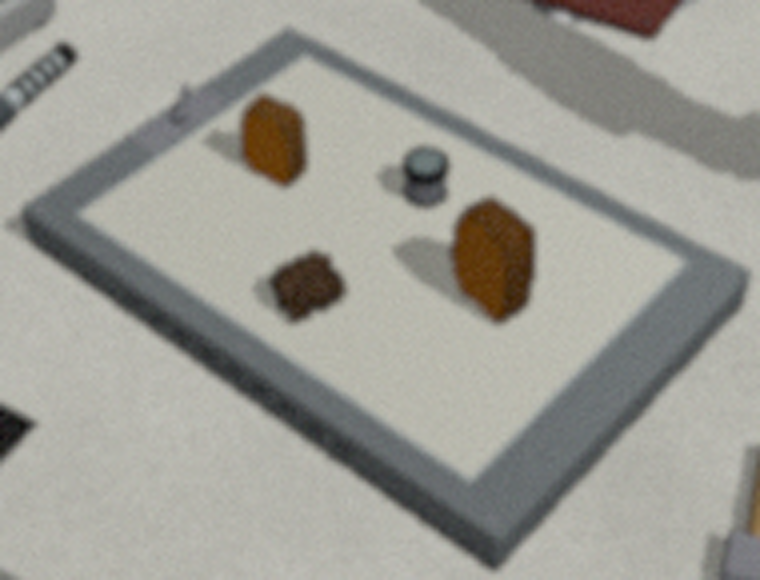

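The crops show the frame corners and both stones clearly. The big half's sawn face looks up and to the right in the picture, so it is turned a little. The small half's sawn face looks towards the robot. Next I move the wrist camera over the box.

```bash
python3 -m handwheel '[[[1,-15,-13.6,-9,0,0,-0.15],[1,-45,-40.7,-10.8,0,0,-0.44],[1,-45,-40.7,-10.8,0,0,-0.44],[1,-45,-40.7,-10.8,0,0,-0.44],[1,-45,-40.7,-10.8,0,0,-0.44],[1,-45,-40.7,-10.8,0,0,-0.44],[1,-45,-40.7,-10.8,0,0,-0.44],[1,-45,-40.7,-10.8,0,0,-0.44],[1,-45,-40.7,-10.8,0,0,-0.44],[1,-45,-40.7,-10.8,0,0,-0.44]]]' 5
python3 - <<'E'
from h import *
c=cam("top")
P=np.array([onz(c,(150+(u-1.5)/4,110+(v-1.5)/4),45)[:2] for u,v in((90,45),(667,127),(618,518),(22,430))])
print(P.round(0),P.mean(0),[np.linalg.norm(P[i]-P[i-1]).round() for i in range(4)])
for i,j in((0,1),(3,2),(3,0),(2,1)): d=P[j]-P[i];print(np.degrees(np.arctan2(d[1],d[0])))
c=cam("scene")
P=np.array([onz(c,(175+(u-1.5)/4,160+(v-1.5)/4),45)[:2] for u,v in((497,552),(27,215),(290,30),(748,275))])
print(P.round(0),P.mean(0),[np.linalg.norm(P[i]-P[i-1]).round() for i in range(4)])
s=manip.observe();Q=R.from_rotvec(s["tcp_rot"]).as_matrix();print(s["time"],s["tool_pos"],Q.round(3),s["joint_pos"])
print((Q.T@(np.array([510,30,330])-s["tool_pos"])).round())
E
```

```text
time: 1.15
tool_pos: [465.6, 135.0, 312.7]
tcp_rot: [-0.005, 3.141, 0.001]
ft_force: [0.8, 0.9, 0.2]
gripper_width: 15.0
grip_force: 0.0
[[ 777.  276.]
 [ 690. -253.]
 [ 337. -196.]
 [ 424.  333.]] [557.22607752  39.92916879] [np.float64(358.0), np.float64(536.0), np.float64(358.0), np.float64(535.0)]
-99.3369247344521
-99.3300519445081
-9.060651340203012
-9.198683085048646
[[ 792.  276.]
 [ 697. -245.]
 [ 344. -193.]
 [ 435.  332.]] [567.01164976  42.45073735] [np.float64(361.0), np.float64(530.0), np.float64(357.0), np.float64(532.0)]
1.15 [465.56806964 134.99823808 312.6886683 ] [[-1.    -0.003  0.   ]
 [-0.003  1.     0.   ]
 [-0.     0.    -1.   ]] [-0.73631735 -0.05796402  0.34798254  1.721597    0.01957095  1.47428386
  1.18320885]
[ -44. -105.  -17.]
```

```bash
python3 -m handwheel '[[[1,-4.4,-10.5,-1.7,0,0,0.14],[1,-4.4,-10.5,-1.7,0,0,0.16],[1,-4.4,-10.5,-1.7,0,0,0.16],[1,-4.4,-10.5,-1.7,0,0,0.16],[1,-4.4,-10.5,-1.7,0,0,0.16]]]'
python3 - <<'E'
from h import *
import pickle
s=manip.observe();im=manip.read_camera("wrist")
pickle.dump((dict(s),im),open("w1.pkl","wb"))
print(s["tool_pos"],s["tcp_rot"],s["time"])
cv2.imwrite("pics/w1.png",cv2.resize(im[:,:,::-1],(768,576),interpolation=cv2.INTER_CUBIC))
E
```

```text
time: 1.65
tool_pos: [509.4, 32.8, 329.0]
tcp_rot: [-0.246, -3.131, -0.0]
ft_force: [0.7, 0.9, -0.1]
gripper_width: 0.5
grip_force: 0.0
[509.35432087  32.79981899 329.01133992] [-2.45925399e-01 -3.13121245e+00 -2.13520562e-04] 1.65
```

View pics/w1.png

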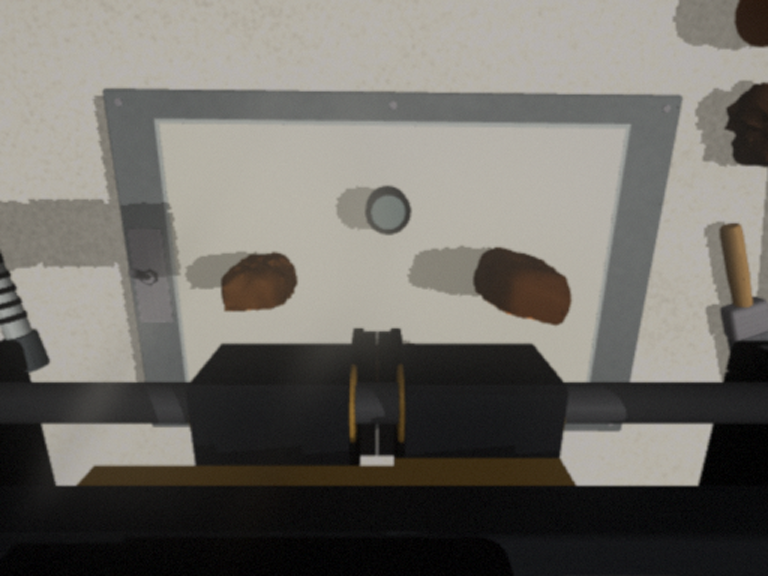

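The wrist view, where up is towards the robot and right is the robot's left, shows the big half at about (522,285) and turned. The small half is at (260,282), the switch at (148,276) and the magnifier at (388,210). I'll enlarge the stones to find their facing.

```bash
python3 - <<'E'
from h import *
import pickle
s,im=pickle.load(open("w1.pkl","rb"));im=im[:,:,::-1];sc=cv2.imread("pics/scene0.png");tp=cv2.imread("pics/top0.png")
def crop(i,x,y,w,h):
    k=cv2.resize(i[y:y+h,x:x+w],(390,290),interpolation=cv2.INTER_CUBIC).astype(float)
    k=255*(np.clip(k/200,0,1))**.6
    return k
a=np.vstack([np.hstack([crop(im,308,155,78,58),crop(sc,268,200,60,45)]),np.hstack([crop(im,140,155,78,58),crop(sc,215,172,60,45)])])
cv2.imwrite("pics/z.png",a)
E
```

```text
[ WARN:0@0.688] global loadsave.cpp:1063 imwrite_ Unsupported depth image for selected encoder is fallbacked to CV_8U.
```

View pics/z.png

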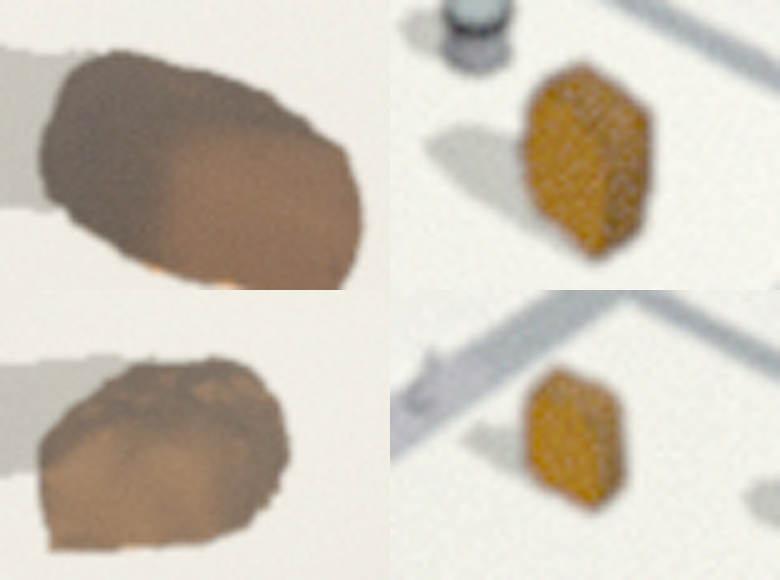

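The rotations are still ambiguous, especially for the small half, so I need an oblique view from the robot's side.

```bash
python3 -m handwheel '[[[1,2,0,2,0,-0.14,0],[1,4,0,4,0,-0.28,0],[1,6,0,7,0,-0.42,0],[1,7.2,0,10,0,-0.55,0],[1,7.2,0,11,0,-0.61,0],[1,7.2,0,11,0,-0.61,0],[1,7.2,0,11,0,-0.61,0],[1,7.2,0,11,0,-0.61,0]]]'
python3 - <<'E'
from h import *
import pickle
s=manip.observe();im=manip.read_camera("wrist")
pickle.dump((dict(s),im),open("w2.pkl","wb"))
print(s["tool_pos"],s["tcp_rot"],s["time"],s["joint_pos"])
k=cv2.rotate(cv2.resize(im[:300,:,::-1],(800,469),interpolation=cv2.INTER_CUBIC),cv2.ROTATE_180)
k=(255*np.clip(k/220,0,1)**.6).astype(np.uint8)
cv2.imwrite("pics/w2.png",k)
E
```

```text
time: 2.5
tool_pos: [460.1, 57.2, 199.2]
tcp_rot: [0.195, 2.615, -0.079]
ft_force: [0.1, 2.2, 1.2]
gripper_width: 0.1
grip_force: 0.0
[460.1089478   57.1607698  199.17671621] [ 0.19520922  2.61519855 -0.07914478] 2.5 [-0.08082978 -0.37520863 -0.30454195  2.3015145   0.2390838   0.76982882
  0.89581544]
```

View pics/w2.png

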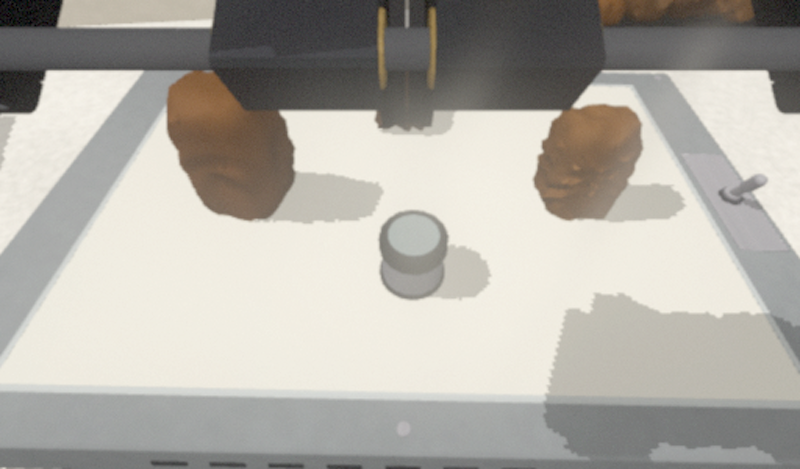

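In this view, flipped upright with the robot at the bottom, both stones show rough brown sides: the big half at (235,150) and the small at (588,160). For the small half that contradicts the stated facing, because its sawn face should look towards the robot. The wrong push side would ruin it, so I'll check from the far side before touching anything.

```bash
python3 -m handwheel '[[[1,-4,0,-1,0,0.14,0],[1,-8,-0.6,-2,0,0.28,0],[1,-12,-1,-3,0,0.42,0],[1,-16,-1.3,-4,0,0.52,0],[1,-19,-1.6,-4.1,0,0.52,0],[1,-19,-1.6,-4.1,0,0.52,0],[1,-19,-1.6,-4.1,0,0.52,0]]]' && python3 -m handwheel '[[[1,0,0,0,0,0,0.15],[1,0,0,0,0,0,0.3],[1,0,0,0,0,0,0.45],[1,0,0,0,0,0,0.6],[1,0,0,0,0,0,0.75],[1,0,0,0,0,0,0.9],[1,0,0,0,0,0,1.05],[1,0,0,0,0,0,1.2],[1,0,0,0,0,0,1.35],[1,0,0,0,0,0,1.5]]]' && python3 -m handwheel '[[[1,0,0,0,0,0,0.15],[1,0,0,0,0,0,0.3],[1,0,0,0,0,0,0.45],[1,0,0,0,0,0,0.6],[1,0,0,0,0,0,0.75],[1,0,0,0,0,0,0.9],[1,0,0,0,0,0,1.05],[1,0,0,0,0,0,1.2],[1,0,0,0,0,0,1.35],[1,0,0,0,0,0,1.5]]]'
python3 -c "
from h import *
s=manip.observe();print(R.from_rotvec(s['tcp_rot']).as_matrix().round(2),s['joint_pos'])"
```

```text
time: 3.25
tool_pos: [602.0, 15.8, 330.7]
tcp_rot: [-0.259, -3.129, 0.036]
ft_force: [-0.9, 0.5, -0.1]
gripper_width: 0.4
grip_force: 0.0
time: 4.25
tool_pos: [600.2, 16.3, 331.2]
tcp_rot: [2.318, 2.098, -0.027]
ft_force: [0.4, 0.1, 0.0]
gripper_width: 0.2
grip_force: 0.0
time: 5.25
tool_pos: [600.2, 16.3, 331.2]
tcp_rot: [3.119, -0.045, -0.003]
ft_force: [0.3, -0.3, 0.0]
gripper_width: 0.6
grip_force: 0.0
[[ 1.   -0.03 -0.  ]
 [-0.03 -1.   -0.02]
 [-0.    0.02 -1.  ]] [-0.27026424  0.20018796  0.18744446  1.41860346 -0.01497251  1.53051787
 -1.68537442]
```

```bash
python3 -m handwheel '[[[1,2,-1,2,0,-0.14,0],[1,4,-2.4,4,0,-0.28,0],[1,6,-2.4,6,0,-0.44,0],[1,6,-2.4,8,0,-0.44,0],[1,6,-2.4,8,0,-0.44,0],[1,6,-2.4,8,0,-0.44,0]]]'
python3 - <<'E'
from h import *
import pickle
s=manip.observe();im=manip.read_camera("wrist")
pickle.dump((dict(s),im),open("w3.pkl","wb"))
print(s["tool_pos"],s["tcp_rot"],s["time"],s["joint_pos"])
k=cv2.rotate(cv2.resize(im[:300,:,::-1],(800,469),interpolation=cv2.INTER_CUBIC),cv2.ROTATE_180)
k=(255*np.clip(k/220,0,1)**.6).astype(np.uint8)
cv2.imwrite("pics/w3.png",k)
E
```

```text
time: 5.85
tool_pos: [661.5, 36.4, 251.0]
tcp_rot: [3.048, -0.044, -0.684]
ft_force: [-0.0, 0.5, 2.3]
gripper_width: 0.3
grip_force: 0.0
[661.46590683  36.43205816 251.0178714 ] [ 3.04836125 -0.04404771 -0.68411969] 5.85 [-0.1989405   0.72242183  0.1980554   0.91669499 -0.1386705   1.95449499
 -1.64290121]
```

View pics/w3.png

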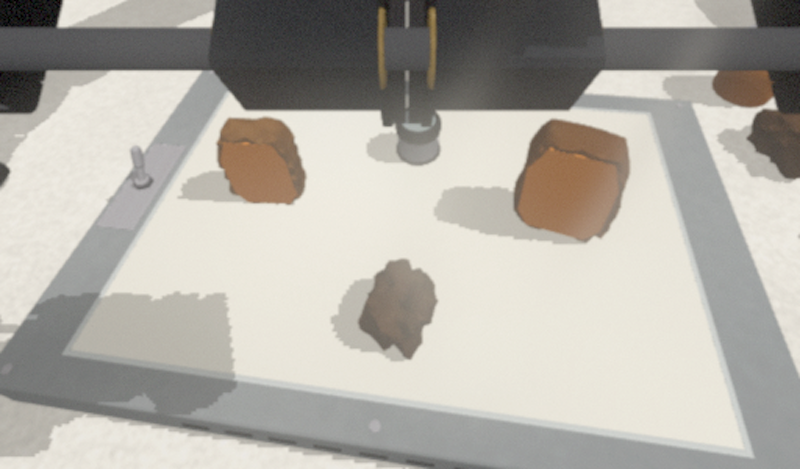

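This view settles it: both smooth, orange-rimmed sawn faces look away from the robot, at (265,170) for the small half and (570,195) for the big one. So the note on the small half is wrong, and both must be pushed along +x from the robot's side. The foot edges run about (238,196) to (296,204) for the small half and (520,215) to (605,238) for the big.

```bash
python3 - <<'E'
from h import *
import pickle
s,im=pickle.load(open("w3.pkl","rb"));c=cam("wrist",s)
def o(u,v): return ((799-u)/800*512-.5+.5,(468-v)/469*300)
def q(n,pts,z):
    P=np.array([onz(c,o(*p),z) for p in pts])[:,:2];print(n,P.round(0).tolist())
    if len(P)==2:
        d=P[0]-P[1];print("   len",np.linalg.norm(d).round(),"normal deg",(np.degrees(np.arctan2(d[1],d[0]))-90+180)%360-180)
q("small foot",[(238,196),(296,204)],45);q("small top",[(222,138),(270,149)],115)
q("big foot",[(520,215),(605,238)],45);q("big top",[(548,150),(612,160)],138)
q("corners",[(5,385),(750,457)],45)
q("panel far",[(68,353),(750,456)],45)
q("panel right",[(650,113),(750,456)],45)
q("bush",[(143,183)],50);q("tip",[(137,148)],80);q("mag",[(418,150)],45);q("lump",[(400,345),(375,310),(437,300)],45)
# orange smooth-face extents in other views: triangulate stone centroids top/wrist1/scene
s1,i1=pickle.load(open("w1.pkl","rb"))
C=[(cam("top"),{'b':(201.6,173.9),'s':(270.8,183.6)}),(cam("scene"),{'b':(297.9,224.4),'s':(243,194.8)}),(cam("wrist",s1),{'b':(522/1.5,285/1.5),'s':(260/1.5,282/1.5)})]
for k in 'bs':
    A=np.zeros((3,3));b=np.zeros(3)
    for cc,u in C:
        p,d=ray(cc,u[k]);M=np.eye(3)-np.outer(d,d);A+=M;b+=M@p
    print(k,np.linalg.solve(A,b).round())
for z in (80,):
    print("tip w1",onz(cam("wrist",s1),(148/1.5,276/1.5),70))
E
```

```text
small foot [[537.0, -115.0], [548.0, -62.0]]
   len 54.0 normal deg 168.08113325695626
small top [[536.0, -107.0], [549.0, -67.0]]
   len 42.0 normal deg 160.7876097661735
big foot [[568.0, 130.0], [594.0, 194.0]]
   len 69.0 normal deg 158.15200587518916
big top [[582.0, 131.0], [593.0, 171.0]]
   len 41.0 normal deg 164.4209304457832
corners [[693.0, -237.0], [748.0, 232.0]]
   len 472.0 normal deg 173.31246991107844
panel far [[673.0, -204.0], [748.0, 232.0]]
   len 442.0 normal deg 170.28744817443896
panel right [[446.0, 285.0], [748.0, 232.0]]
   len 307.0 normal deg 80.08047820311629
bush [[522.0, -203.0]]
tip [[508.0, -200.0]]
mag [[487.0, 47.0]]
lump [[675.0, 27.0], [649.0, 9.0], [643.0, 55.0]]
b [571. 159.  92.]
s [533. -83.  83.]
tip w1 [ 512.90573683 -194.03398186   70.        ]
```

Both stones are located well enough. The big half's centre is about (567,164) facing about -22°, and the small half's is about (530,-84) facing about -14°. A helper will work out the row numbers.

```bash
cat > g.py <<'E'
import sys
from h import *
def go(x,y,z,a):
    s=manip.observe();Q=R.from_rotvec(s["tcp_rot"]).as_matrix();a=np.radians(a)
    X=np.array([np.cos(a),np.sin(a),0]);Z=np.array([0,0,-1.]);T=np.column_stack([X,np.cross(Z,X),Z])
    print("shift cm",(Q.T@(np.array([x,y,z])-s["tool_pos"])/10).round(2),"turn",R.from_matrix(Q.T@T).as_rotvec().round(3),"t",s["time"],"F",s["ft_force"].round(1))
if __name__=="__main__": go(*map(float,sys.argv[1:]))
E
python3 g.py 502 190 240 -22
python3 - <<'E'
from h import *
import pickle
s1,i1=pickle.load(open("w1.pkl","rb"));c=cam("wrist",s1)
for n,a,b,z in(("big",(480,290),(555,323),130),("small",(225,310),(270,308),118)):
    P=np.array([onz(c,(p[0]/1.5,p[1]/1.5),z)[:2] for p in(a,b)]);d=P[1]-P[0];print(n,P.round(),np.degrees(np.arctan2(d[1],d[0]))-90)
E
```

```text
shift cm [-14.38 -15.     7.82] turn [0.101 0.429 0.349] t 5.9 F [-0.1 -0.4  0.8]
big [[557. 113.]
 [597. 175.]] -33.09457399244348
small [[ 545. -109.]
 [ 549.  -69.]] -6.3182979564113
```

```bash
python3 -m handwheel '[[[1,-2.5,-2.5,0,0.03,0.11,0.09],[1,-5,-5,0.5,0.05,0.21,0.18],[1,-8,-8,2,0.07,0.32,0.27],[1,-11,-11.5,5,0.09,0.4,0.35],[1,-14.4,-15,7.8,0.1,0.43,0.39],[1,-14.4,-15,7.8,0.1,0.43,0.39],[1,-14.4,-15,7.8,0.1,0.43,0.39],[1,-14.4,-15,7.8,0.1,0.43,0.39]]]'
python3 g.py 503 193 108 -25
```

```text
time: 6.7
tool_pos: [503.1, 189.0, 241.0]
tcp_rot: [3.064, -0.659, 0.005]
ft_force: [0.3, -0.4, 0.6]
gripper_width: 0.3
grip_force: 0.0
shift cm [-0.24 -0.44 13.29] turn [ 0.007 -0.005  0.013] t 6.7 F [ 0.3 -0.4  0.6]
```

```bash
python3 -m handwheel '[[[1,-0.2,-0.4,4,0,0,0.01],[1,-0.2,-0.4,8,0,0,0.01],[1,-0.2,-0.4,12,0,0,0.01],[1,-0.2,-0.4,13.3,0,0,0.01],[1,-0.2,-0.4,13.3,0,0,0.01],[1,-0.2,-0.4,13.3,0,0,0.01]]]' && python3 -m handwheel '[[[1,1,0,0,0,0,0],[1,2,0,0,0,0,0],[1,2.5,0,0,0,0,0],[1,3,0,0,0,0,0],[1,3.4,0,0,0,0,0],[1,3.8,0,0,0,0,0],[1,4.2,0,0,0,0,0],[1,4.6,0,0,0,0,0],[1,5,0,0,0,0,0]]]'
python3 - <<'E'
from h import *
c=cam("scene");im=manip.read_camera("scene")[:,:,::-1]
for n in"b":pass
h=cv2.cvtColor(im[150:310,175:365].copy(),cv2.COLOR_BGR2HSV);m=((h[...,1]>80)).astype(np.uint8)
k,l,st,ce=cv2.connectedComponentsWithStats(m)
for j in range(1,k):
    if st[j,4]>60: print(st[j]+[175,150,0,0,0],(ce[j]+[175,150]).round(1))
E
```

```text
time: 7.3
tool_pos: [503.4, 192.7, 107.0]
tcp_rot: [3.058, -0.675, 0.002]
ft_force: [0.9, 0.3, -0.1]
gripper_width: 0.5
grip_force: 0.0
time: 8.2
tool_pos: [547.3, 171.9, 105.1]
tcp_rot: [3.058, -0.673, -0.001]
ft_force: [-0.8, 1.2, 0.3]
gripper_width: 0.3
grip_force: 0.3
[292 150  60  27 960] [318.5 160.7]
[287 178  27  62 599] [299.1 216.1]
[311 183  13  18  63] [317.9 192.4]
[235 184  16  22 255] [242.7 194.9]
[244 224  16  15 150] [251.3 231.1]
```

```bash
python3 -m handwheel '[[[1,0.4,0,0,0,0,0],[1,0.8,0,0,0,0,0],[1,1.2,0,0,0,0,0],[1,1.6,0,0,0,0,0],[1,2,0,0,0,0,0],[1,2.4,0,0,0,0,0],[1,2.8,0,0,0,0,0],[1,3.2,0,0,0,0,0],[1,3.4,0,0,0,0,0]]]'
cat > b.py <<'E'
from h import *
im=manip.read_camera("scene")[:,:,::-1]
h=cv2.cvtColor(im[165:310,175:365].copy(),cv2.COLOR_BGR2HSV);m=((h[...,1]>80)).astype(np.uint8)
k,l,st,ce=cv2.connectedComponentsWithStats(m)
for j in range(1,k):
    if st[j,4]>60: print(st[j]+[175,165,0,0,0],(ce[j]+[175,165]).round(1))
E
python3 b.py
```

```text
time: 9.15
tool_pos: [578.4, 157.3, 105.2]
tcp_rot: [3.057, -0.673, -0.001]
ft_force: [0.3, -0.4, 1.4]
gripper_width: 0.3
grip_force: 0.0
[289 165  27  16 376] [302.  171.9]
[235 185  16  21 254] [242.6 194.9]
[288 191  13  19  71] [294.1 201.1]
[295 195  19  23  86] [303.5 205.2]
[244 224  16  15 150] [251.4 230.8]
[268 227  30  26 536] [283.1 239.5]
```

The big half has gone over. I retract along the same line, rise and go round to the small half.

```bash
python3 -m handwheel '[[[1,-3,0,-1,0,0,0],[1,-6,0,-5,0,0,0],[1,-7,0,-9,0,0,0],[1,-7,0,-10,0,0,0],[1,-7,0,-10,0,0,0]]]'
python3 g.py 468 -71 200 -12
```

```text
time: 9.7
tool_pos: [515.7, 188.6, 207.1]
tcp_rot: [3.06, -0.673, 0.004]
ft_force: [0.5, -0.9, -0.1]
gripper_width: 0.8
grip_force: 0.0
shift cm [ 6.55 25.56  0.93] turn [ 0.008 -0.003 -0.223] t 9.7 F [ 0.5 -0.9 -0.1]
```

```bash
python3 -m handwheel '[[[1,1.2,4.5,0.2,0,0,-0.04],[1,2.4,9,0.3,0,0,-0.08],[1,3.5,13.5,0.5,0,0,-0.12],[1,4.6,18,0.7,0,0,-0.16],[1,5.8,22.5,0.9,0,0,-0.2],[1,6.6,25.6,0.9,0,0,-0.22],[1,6.6,25.6,0.9,0,0,-0.22],[1,6.6,25.6,0.9,0,0,-0.22]]]'
python3 g.py 468 -71 96 -12
```

```text
time: 10.5
tool_pos: [466.5, -72.7, 197.6]
tcp_rot: [3.112, -0.337, -0.006]
ft_force: [-0.9, 0.6, 0.2]
gripper_width: 0.5
grip_force: 0.0
shift cm [ 0.13 -0.31 10.16] turn [ 0.011  0.003 -0.006] t 10.5 F [-0.9  0.6  0.2]
```

```bash
python3 -m handwheel '[[[1,0,-0.2,3.5,0,0,0],[1,0.1,-0.2,7,0,0,0],[1,0.1,-0.2,10.1,0,0,0],[1,0.1,-0.2,10.1,0,0,0],[1,1,-0.2,10.1,0,0,0],[1,2,-0.2,10.1,0,0,0],[1,2.4,-0.2,10.1,0,0,0],[1,2.8,-0.2,10.1,0,0,0],[1,3.2,-0.2,10.1,0,0,0],[1,3.6,-0.2,10.1,0,0,0]]]' && python3 -m handwheel '[[[1,0.4,0,0,0,0,0],[1,0.8,0,0,0,0,0],[1,1.2,0,0,0,0,0],[1,1.6,0,0,0,0,0],[1,2,0,0,0,0,0],[1,2.4,0,0,0,0,0],[1,2.8,0,0,0,0,0],[1,3.2,0,0,0,0,0]]]'
python3 b.py
```

```text
time: 11.5
tool_pos: [502.8, -78.9, 98.2]
tcp_rot: [3.113, -0.333, -0.002]
ft_force: [-0.4, 0.5, 0.4]
gripper_width: 0.4
grip_force: 0.2
time: 12.3
tool_pos: [534.0, -85.7, 97.9]
tcp_rot: [3.113, -0.333, -0.003]
ft_force: [-0.5, -0.9, -0.7]
gripper_width: 0.5
grip_force: 0.0
[231 165  24  21 146] [241.3 172.6]
[223 198  22  20 285] [234.1 207.7]
[244 224  16  15 151] [251.3 231. ]
[268 226  30  27 536] [283.2 239.4]
```

The small half is over too. I retract and move on to the switch.

```bash
python3 -m handwheel '[[[1,-3,0,-1,0,0,0],[1,-6,0,-3,0,0,0],[1,-6,2,-6,0,0,0],[1,-6,5,-6,0,0,0],[1,-6,5,-6,0,0,0]]]'
python3 g.py 477 -195 66 -9
```

```text
time: 12.85
tool_pos: [464.3, -124.8, 159.7]
tcp_rot: [3.112, -0.34, 0.001]
ft_force: [0.6, -0.2, 0.5]
gripper_width: 0.4
grip_force: 0.0
shift cm [2.74 6.48 9.44] turn [ 0.011 -0.001 -0.061] t 12.85 F [ 0.6 -0.2  0.5]
```

```bash
python3 -m handwheel '[[[1,1.4,3.2,0,0,0,-0.03],[1,2.7,6.5,0,0,0,-0.06],[1,2.7,6.5,3,0,0,-0.06],[1,2.7,6.5,6,0,0,-0.06],[1,2.7,6.5,9.2,0,0,-0.06],[1,2.7,6.5,9.2,0,0,-0.06],[1,2.7,6.5,9.2,0,0,-0.06]]]' && python3 -m handwheel '[[[1,0.8,0,0,0,0,0],[1,1.4,0,0,0,0,0],[1,2,0,0,0,0,0],[1,2.5,0,0,0,0,0],[1,3,0,0,0,0,0],[1,3.4,0,0,0,0,0],[1,3.7,0,0,0,0,0],[1,4,0,0,0,0,0],[1,4,0,0,0,0,0]]]'
python3 g.py 521 -202 66 -9
```

```text
time: 13.55
tool_pos: [476.9, -191.2, 67.3]
tcp_rot: [3.122, -0.24, -0.005]
ft_force: [-0.3, -0.1, 0.8]
gripper_width: 0.6
grip_force: 0.0
time: 14.45
tool_pos: [514.1, -197.2, 66.4]
tcp_rot: [3.123, -0.241, -0.012]
ft_force: [-11.7, 1.6, 8.2]
gripper_width: 0.4
grip_force: 6.9
shift cm [0.75 0.37 0.04] turn [0.01  0.007 0.003] t 14.45 F [-11.7   1.6   8.2]
```

The 12 N says the bat is at its stop. I retract, lift clear and check everything.

```bash
python3 -m handwheel '[[[1,-3,0,0,0,0,0],[1,-5,0,-3,0,0,0],[1,-5,-2,-8,0,0,0],[1,-8,-6,-13,0,0,0],[1,-8,-10,-18,0,0,0],[1,-8,-14,-22,0,0,0],[1,-8,-14,-22,0,0,0],[1,-8,-14,-22,0,0,0],[1,-8,-14,-22,0,0,0]]]'
python3 - <<'E'
from h import *
s=manip.observe();print(s["tool_pos"],s["time"])
w=manip.read_camera("wrist")[:,:,::-1];a=manip.read_camera("scene")[160:305,175:365,::-1]
k=np.vstack([cv2.resize(a,(760,400)[:2] if 0 else (524,400),interpolation=cv2.INTER_CUBIC)])
t=manip.read_camera("top")[110:250,150:330,::-1]
t=cv2.resize(t,(275,214),interpolation=cv2.INTER_CUBIC);w=cv2.resize(w,(275,206))
side=np.vstack([t,w]);k=cv2.resize(k,(524,420))
cv2.imwrite("pics/end.png",np.hstack([k,side]))
E
```

```text
time: 15.35
tool_pos: [460.0, -44.3, 286.0]
tcp_rot: [3.122, -0.237, -0.001]
ft_force: [-1.0, -1.0, -0.2]
gripper_width: 0.2
grip_force: 0.0
[460.02721093 -44.30406808 285.97236366] 15.35
```

View pics/end.png

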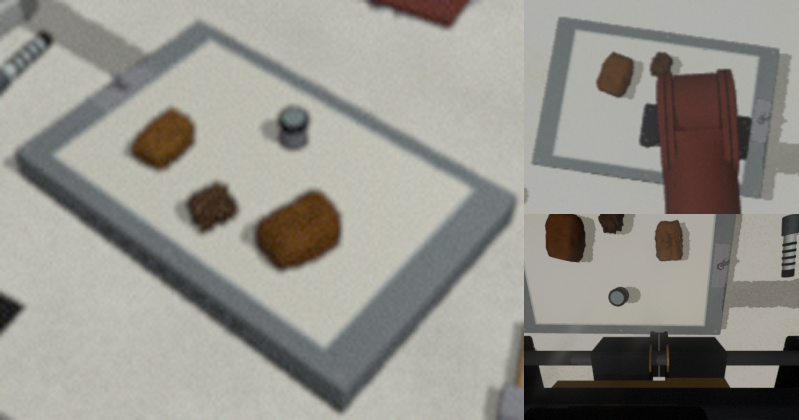

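Both halves lie flat on the panel and the bystanders are where they were. The bat now leans outward at (728,262) in the wrist picture; I'll check its angle numerically.

```bash
python3 - <<'E'
from h import *
s=manip.observe();c=cam("wrist",s);im=manip.read_camera("wrist")
for n,a in(("off",-.454),("0.7",.246),("on",.446)):
    P=np.array([521.5,-202.5,49])+34*(np.sin(a)*np.array([.987,-.16,0])+np.cos(a)*np.array([0,0,1.]));print(n,proj(c,P).round(1))
print("pivot",proj(c,[521.5,-202.5,49]).round(1))
g=im[75:120,350:400].max(2);m=(g<85).astype(np.uint8)
for r in m[::1]: print("".join(".#"[v] for v in r))
E
```

```text
off [371.1 105.9]
0.7 [374.3  85.3]
on [374.2  79.6]
pivot [362.9  93.4]
..................................................
..................................................
..................................................
..................................................
..................................................
..................................................
..................................................
..................................................
...............................#..................
.....................##......###..................
....................###......###..................
...................####.....####..................
..................#####...######..................
..................##############..................
...............#################..................
.............##################...................
...........###.################...................
..........###...#############.....................
.........###...########.....#.....................
.........###...########...........................
.......
[... 567 characters left out ...]
.....................................
..................................................
..................................................
..................................................
..................................................
..................................................
..................................................
..................................................
..................................................
..................................................
..................................................
..................................................
..................................................
..................................................
```

The tip is offset (+15,-14) px from the bush; the prediction is (+11,-14) for on and (+11,-8) for 0.7 rad, so the switch is at its stop.

```bash
python3 -c "
from bench import manip
print(manip.finish_job())"
```

```text
the job is handed in; nothing more can be done
None
```

I handed in the job: both half-lumps lie flat on the white panel and the switch is over at its on stop, going by the final pictures; the judge's verdict was not shown. The small half's sawn face looked away from the robot, not towards it as the task said, so I pushed it from the robot's side.

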